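# Clear a used glass coupon off the inspection stage into the waste chute

## Task

The used glass coupon on the raised inspection stage is finished with. Swing the stage's gate well clear, push the coupon off the open ledge with light fingertip pressure on its top face so that it drops down the chute into the yellow glass-waste bin, then swing the gate fully shut again. The glass chips easily, so feel for its surface slowly and keep the pressure light and even, and leave the other things on the bench where they are.

Things in the scene. Friction and masses are not known exactly. Their poses are not given: they have to be found in the camera images.
- coupon_stage: Fixed aluminium inspection stage on a grey column, with a steel chute and a yellow bin; origin on the bench under it, z up. Coupons slide along its -y axis over the ledge into chute and bin. A back stop stands right behind the coupon, 8 mm higher than the glass, and walls at its sides: only its top face can be reached
- nest (a point): Middle of the opening between two steel lips, level with their upper faces, 2.5 mm above the glass. A sprung platen lifts the coupon against the lips, which overlap its long edges by 2.5 mm along the rear 39 mm and leave 37 mm (x) open. The platen lifts with about 7 N at rest and yields 1 mm per 12 N beyond that
- coupon_center (a point): Centre of the green, partly blue glass plate, 42 (x) by 60 (y) by 6 mm, 30 to 50 g; starts 40 mm behind the ledge edge. Pressed with shut fingers at 8 to 12 N, 15 mm behind its centre, it slides with them; under 4 N they slip, over 18 N it chips. Poses are too coarse for that: descend at 10 mm/s until felt, then watch the force. No pose is given while it is touched
- ledge_edge (a point): Middle of the ledge's outer edge, on its top face, 105 mm above the bench, 2 mm below the coupon's underside; the 56 mm wide chute starts just below it and slopes to the bin. A coupon whose centre is 7 mm or more past the edge (along the stage's -y) tips over into the chute when the finger lifts
- gate (a joint): Swing gate, a dark bar across the ledge in front of the coupon, on an upright pivot at the stage's +x side. 0 = shut; it grows, anticlockwise from above, as the bar swings outward over the chute; at 1.57 it points along -y, clear of the coupon's way; stops at 0 and 1.9 rad. Stays where it is left; about 1.2 N at the knob moves it. Found nearly shut
- gate_knob (a point): Middle of the gate's upright round black knob with a red band, 13 mm in diameter, 26 mm tall, top 12 mm above this point; 50 mm from the pivot. It is 18 mm above the coupon's top face
- gate_pivot (a point): On the gate's upright pivot axis, at the height of gate_knob. Shut, the knob lies 50 mm from it along the stage's -x
- bin_floor (a point): Centre of the floor inside the open yellow glass-waste bin at the chute's foot: inside 92 mm (x) by 119 mm (y), walls 49 mm high, 82 mm at the far end; x, y as the stage's
- timer: White digital bench timer, 46 x 62 x 68 mm, standing loose to the left; origin at its foot. Leave alone
- bottle_amber: Brown bottle with a black cap, 68 mm in diameter, 142 mm tall, standing loose; origin at its foot. Leave alone
- wash_bottle: White wash bottle with a red spout, 62 x 95 x 206 mm, standing loose to the right; origin at its foot. Leave alone

How it is judged (in metres and radians):
On the way, in this order (a step that is already met when the one before it is completed fails the run):
1. the gate is swung well clear of the ledge (value of joint gate above 1.35 rad), for 0.2 s.
2. the coupon has dropped into the waste bin (x of coupon_center in the frame of bin_floor between -0.047 and 0.047 m and y of coupon_center in the frame of bin_floor between -0.06 and 0.06 m and z of coupon_center in the frame of bin_floor below 0.045 m), for 0.2 s.
At the end, for the whole second after the job is handed in: The coupon lies at rest inside the yellow bin (its centre between the walls and under 45 mm above the floor) and the gate is shut to within 0.1 rad (all of step 2 and linear speed of coupon below 0.02 m/s and value of joint gate below 0.1 rad); the robot touches nothing.
It fails at once if the robot bears on the glass coupon with more than 18 N (contact force between any of the fingers, the arm and coupon above 18 N).
It fails at once if a neighbouring thing is moved more than 20 mm (distance of any of timer, bottle_amber, wash_bottle from where it was at the start of the episode above 0.02 m).
It also fails if it takes over 72 s, if anything falls off the work surface, if the arm or the gripper's body presses on something with over 40 N, if the wrist force passes 120 N, or if a joint passes its speed limit or range.

## Robot

A 6-joint arm with a two-finger parallel gripper is mounted at the origin on the work surface; the furniture and walls round the work are solid. World frame = base frame: x ahead of the robot, y to its left, z up, the work surface at z = 0. Lengths are in m, angles in degrees, forces in N, time in s.
With the tool pointing down it reaches from about 0.375 to 0.75 m from the base axis. Payload 9 kg.
Tool frame: the origin (TCP) lies on the mounting face of the last link; the fingertips stand 173 mm ahead of it and the grasp point (between the pads) lies 155 mm ahead of it; y points along the fingers, x is the direction in which the jaws open and shut, and the axes are right-handed (so a half turn about y gives the same grasp; the last joint's range is limited). The gripper opens to 85 mm and grips with 20 to 120 N. Pads are 22 mm wide; open, the fingers measure 114 mm over their backs; the gripper's body (76 mm by 85 mm) begins 54 mm behind the grasp point. The pads swing forward as they close: fully open they stand 13 mm farther back than shut.
Start: joints at [-80.025, 5.964, 5.575, 89.605, 0, 77.527], TCP at [0.229, -0.555, 0.405] pointing down, gripper open.
Joint ranges: [-171.21, 171.21], [-48.23, 106.86], [-62.78, 66.21], [-105.2, 120.99], [-86.42, 89.51], [-180, 180]. Speed limits (degrees/s): [127.2, 127.2, 147.25, 180, 180, 180].

## Interface

Orientations are given as [roll, pitch, yaw] about the fixed x, y, z axes, in that order (R = Rz(yaw) Ry(pitch) Rx(roll)).
In Python, from plant import r gives the robot as it stands.
- The arm moves only by the tool jog_arm, never from a script. Its argument "motion" is a list of rows, each a list of 7 numbers: the turn, a rotation vector about the tool's x, y, z in rad, then the shift along the tool's x, y, z in cm, then the opening, from -1 (shut) to 1 (fully open), so that 0 is half open. In form: [[rx, ry, rz, x, y, z, jaw], ...]. A call has 1 to 12 rows; each row is the pose to reach, as a shift and turn from the pose commanded when the call began, along the tool's axes at that moment; what a row does not reach only later rows make up. A row lasts 1/10 s, in which the tool goes at most 50 mm and 8.59 degrees, less where a joint would pass 70% of its speed; a pose out of reach is approached as far as the arm can. A call with a gripper value outside its range is refused whole. The fingers move at their own pace and stop on an object; the grip force is fixed at half the most. Time passes only in rows, so rows that repeat a pose let the fingers close. It gives the time, the measured TCP pose, the force and the opening at its end, in the units of the state.
- r.read_state(): the state, without advancing time (a new reading comes with each control period).
- r.grab_frame(name): name is "scene" or "top"; returns the picture (384x512x3 uint8, blue, green, red); there is no depth.
- r.camera_params(name): a dict with "camera_matrix" (3x3 intrinsics, pixels), "rvec" (rotation vector, rad) and "tvec" (3), from world to camera coordinates, as OpenCV has them. Camera axes: x right, y down, z forward; pixel columns grow to the right and rows downward; lengths in m; the calibration is good to about 2 mm. A picture is of the moment at which its call begins. camera_params takes no time and is no camera call.
- r.sign_off(): hands the job in, once; it reports no verdict.
The state is a dict: "t": time; "q": joint angles; "dq": joint speeds; "tau": joint torques, N m; "ee_pos": TCP position; "tcp_rot": TCP orientation; "wrist_force": force on the tool from outside, world axes, zero at the start; "wrist_torque": the same for the moment, N m; "width": finger opening in m.
Only numpy, scipy, OpenCV 4.12 (cv2) and the standard library are available. Lean on these libraries where they do the work, as an engineer would, in place of code of your own. Each camera call takes 0.05 s, during which the arm holds its last target. There are 200 camera calls.

## Working session

There is one attempt and no reset: what is moved stays moved. The work goes in short steps, Python scripts to look and compute and a tool call to move; the robot and the scene stay as the last step left them, time stands still between calls to the robot, and variables do not carry over. Pictures are saved under pics/ and viewed, about 8 in all and at most 12, crops included, and the job is handed in when it is done.

Besides the shell and the picture viewer there is one more tool, called after ">>>" by a JSON object that holds its "op" and its "data". jog_arm: Moves the arm, as the interface text tells. Its arguments: {"type":"object","properties":{"motion":{"type":"array"}},"required":["motion"]}

```bash
mkdir -p pics; ls
python3 - <<'E'
from plant import r
import cv2
s=r.read_state();print({k:s[k] for k in('t','ee_pos','tcp_rot','wrist_force','width')})
for n in('scene','top'):
    f=r.grab_frame(n);cv2.imwrite(f'pics/{n}0.png',f);p=r.camera_params(n)
    R=cv2.Rodrigues(p['rvec'])[0];print(n,p['camera_matrix'],(-R.T@p['tvec']).ravel(),R)
a=cv2.imread('pics/scene0.png')
E
```

```text
pics
{'t': 0.0, 'ee_pos': array([ 0.22910821, -0.55441787,  0.40389781]), 'tcp_rot': array([-8.99833782e+01,  7.68761532e-02, -6.75521284e+01]), 'wrist_force': array([-0.42576502,  0.12301794, -0.36817514]), 'width': 0.08510631022737004}
scene [[437.04243875   0.         257.16077878]
 [  0.         437.04243875 192.21121189]
 [  0.           0.           1.        ]] [-0.67542704  0.58001184  0.74690014] [[-0.45230593 -0.89184936  0.00490593]
 [-0.41417859  0.20517479 -0.88676908]
 [ 0.78985786 -0.40312284 -0.46218668]]
top [[410.83995693   0.         255.25367586]
 [  0.         410.83995693 195.49168191]
 [  0.           0.           1.        ]] [ 0.33781986 -0.00786421  1.27153754] [[ 1.32859623e-03 -9.99998744e-01 -8.63704939e-04]
 [-9.93263410e-01 -1.21956837e-03 -1.15871963e-01]
 [ 1.15870764e-01  1.01183357e-03 -9.93263783e-01]]
```

View pics/scene0.png

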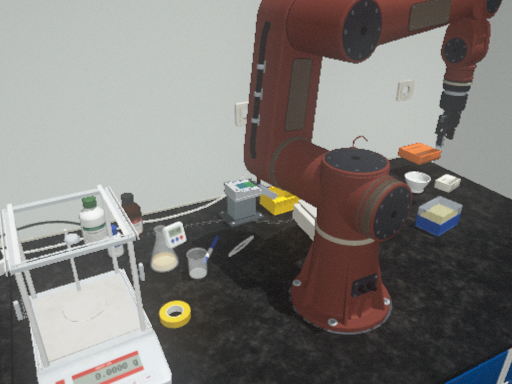

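View pics/top0.png

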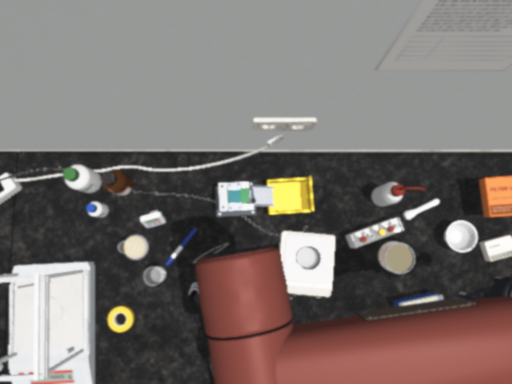

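The scene view shows the stage at about (242,200) with the yellow bin at (280,200). In the top view the stage is at about (237,197), the chute at (263,195) and the bin at (292,195), so the stage's -y points roughly along world -y. I'll enlarge both.

Run:
```python
import cv2,numpy as np
t=cv2.imread('pics/top0.png')[172:222,212:322]; s=cv2.imread('pics/scene0.png')[172:222,215:305]
t=cv2.resize(t,None,fx=7,fy=7,interpolation=cv2.INTER_CUBIC); s=cv2.resize(s,None,fx=5,fy=5,interpolation=cv2.INTER_CUBIC)
c=np.zeros((600,770,3),np.uint8);c[:350]=t;c[350:600,:450]=s;cv2.imwrite('pics/crop0.png',c)
```

```text
(no output)
```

View pics/crop0.png

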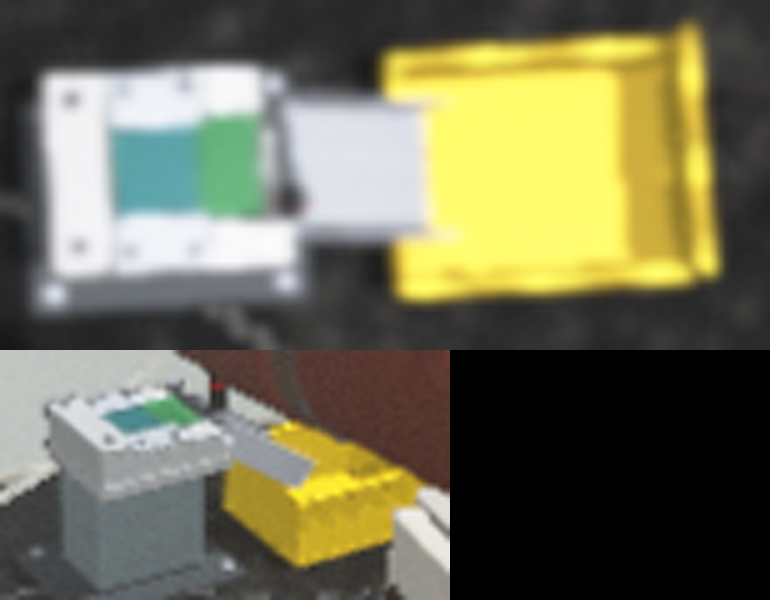

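The enlarged top view (7×) shows the coupon spanning (112–262, 115–215), the gate bar running from (278,85) to the knob at (291,200), and the bin at (385–715, 30–300). In the scene view the red-banded knob is at about (217,385) in the crop. Next I'll measure these.

```bash
cat > h.py <<'E'
import cv2,numpy as np
from plant import r
from scipy.spatial.transform import Rotation as Ro
def cam(n):
    p=r.camera_params(n);return p['camera_matrix'],cv2.Rodrigues(np.array(p['rvec']))[0],np.array(p['tvec']).ravel()
def ray(n,uv):
    K,R,t=cam(n);d=R.T@np.linalg.solve(K,[uv[0],uv[1],1]);return -R.T@t,d
def onplane(n,uv,z):
    c,d=ray(n,uv);return c+d*(z-c[2])/d[2]
def proj(n,P):
    K,R,t=cam(n);q=K@(R@np.array(P)+t);return q[:2]/q[2]
E
python3 - <<'E'
from h import *
t=cv2.imread('pics/top0.png');s=cv2.imread('pics/scene0.png')
def mask(im,lo,hi,box):
    m=cv2.inRange(cv2.cvtColor(im,cv2.COLOR_BGR2HSV),lo,hi);o=np.zeros_like(m);x0,y0,x1,y1=box;o[y0:y1,x0:x1]=m[y0:y1,x0:x1];return o
def pts(m): 
    y,x=np.nonzero(m);return np.c_[x,y]
co=pts(mask(t,(45,60,60),(105,255,255),(220,180,256,210)))
gr=pts(mask(t,(45,60,60),(75,255,255),(220,180,256,210)))
def rect(P,z):
    w=np.array([onplane('top',p,z)[:2] for p in P],np.float32);c,sz,a=cv2.minAreaRect(w*1000);return np.round(w.mean(0),4),np.round(c,1),np.round(sz,1),a,len(P)
print('coupon',rect(co,.113));print('green',rect(gr,.113))
bl=np.array([p for p in co if p[0]<238]);print('blue',rect(bl,.113))
ye=pts(mask(t,(22,120,90),(34,255,255),(262,170,322,222)))
print('bin@.049',rect(ye,.049))
for n,im,box in(('top',t,(248,195,262,206)),('scene',s,(252,170,266,185))):
    h=mask(im,(0,70,40),(8,255,255),box)|mask(im,(170,70,40),(180,255,255),box);P=pts(h);print(n,'red',len(P),P.mean(0) if len(P) else '')
    x0,y0,x1,y1=box;print(im[y0:y1,x0:x1].min(2) if 0 else cv2.cvtColor(im,cv2.COLOR_BGR2GRAY)[y0:y1,x0:x1])
def C(U,V):return (U+.5)/7-.5+212,(V+.5)/7-.5+172
print('knob top@.143',onplane('top',C(291,200),.143)); print('knob@.131',onplane('top',C(291,200),.131));print('pivot',onplane('top',C(279,87),.125))
for nm,a,b in(('stage top edge far',(45,73),(262,68)),('stage near',(55,275),(298,268)),('lip/coup far edge',(112,130),(200,128)),('bin far',(385,52),(690,38)),('bin near',(400,297),(715,275)),('chute far',(290,102),(420,103)),('chute near',(300,240),(425,235))):
    A,B=onplane('top',C(*a),.11),onplane('top',C(*b),.11);print(nm,A[:2].round(4),B[:2].round(4),np.degrees(np.arctan2(*(A-B)[[0,1]])))
E
```

```text
coupon (array([0.4724, 0.0401], dtype=float32), array([472.9,  40.9]), array([37.2, 59.8]), 0.07112421840429306, 259)
green (array([0.4729, 0.0236], dtype=float32), array([472.9,  23.9]), array([38.8, 23.2]), 5.342574119567871, 114)
blue (array([0.4718, 0.0574], dtype=float32), array([471.5,  57.9]), array([34.2, 25.6]), 0.5165815353393555, 110)
bin@.049 (array([ 0.4811, -0.1171], dtype=float32), array([ 482.1, -110.2]), array([114. , 141.4]), 3.508028507232666, 1552)
top red 0 
[[166 185 189 158 134 157 196 222 227 228 228 228 228 228]
 [166 181 183 156 132 146 186 217 225 227 227 227 227 227]
 [162 172 171 151 125 133 172 209 223 226 227 227 227 227]
 [156 159 155 135 106 105 141 187 218 226 227 227 227 227]
 [154 150 140 118  86  76 109 162 207 224 227 227 227 227]
 [152 146 133 107  78  70  95 147 199 222 227 228 228 228]
 [148 142 132 110  82  74 102 154 202 223 227 228 228 228]
 [144 143 145 134 113 106 131 175 211 223 226 226 227 226]
 [185 184 185 187 182 173 174 190 205 209 210 211 212 214]
 [237 235 234 236 234 223 199 181 174 170 169 171 174 178]
 [248 248 249 248 244 229 
[... 872 characters left out ...]
  70 123 181 194 190 190 191]
 [139 120 100  84  73  85 101 116 133 151 180 179 193 195]]
knob top@.143 [ 0.45653087 -0.0009019   0.143     ]
knob@.131 [ 0.45779315 -0.00082786  0.131     ]
pivot [0.5041709  0.00412953 0.125     ]
stage top edge far [0.512  0.0998] [0.5142 0.0112] -1.4029231446138637
stage near [0.4294 0.0948] [ 0.4323 -0.0036] -1.7265885861323897
lip/coup far edge [0.4886 0.0723] [0.4894 0.0364] -1.3826286135483647
bin far [ 0.5208 -0.039 ] [ 0.5268 -0.1637] -2.726367011771607
bin near [ 0.4206 -0.0449] [ 0.4297 -0.1724] -4.07283579604059
chute far [ 5.002e-01 -2.000e-04] [ 0.4998 -0.0532] 0.3756872721407988
chute near [ 0.4437 -0.0044] [ 0.4458 -0.0551] -2.3710024840501767
```

The coupon measures 37×60 mm between the lips, as specified. Its centre is near (0.4725, 0.0405) and the stage yaw is about 2°. The knob is near (0.457, -0.001) and the pivot near (0.505, 0.004), 47–48 mm apart against the given 50. Tool y points down. I'll move to hover over the knob with the jaws partly closed.

>>> {"op": "jog_arm", "data": {"motion": [[0,-2.854,0,-42.6,0,42.3,-0.3],[0,-2.854,0,-42.6,0,42.3,-0.3],[0,-2.854,0,-42.6,0,42.3,-0.3],[0,-2.854,0,-42.6,0,42.3,-0.3],[0,-2.854,0,-42.6,0,42.3,-0.3],[0,-2.854,0,-42.6,0,42.3,-0.3],[0,-2.854,0,-42.6,0,42.3,-0.3],[0,-2.854,0,-42.6,0,42.3,-0.3],[0,-2.854,0,-42.6,0,42.3,-0.3],[0,-2.854,0,-42.6,0,42.3,-0.3],[0,-2.854,0,-42.6,0,42.3,-0.3],[0,-2.854,0,-42.6,0,42.3,-0.3]]}}

```text
t: 1.3
ee_pos: [0.4575, 0.0026, 0.4046]
tcp_rot: [-90.0, -0.0, 35.9]
wrist_force: [1.1, -0.8, -0.2]
width: 0.0299
```

>>> {"op": "jog_arm", "data": {"motion": [[0,-1.05,0,0,1,0,-0.3],[0,-1.05,0,0,3,0,-0.3],[0,-1.05,0,0,5,0,-0.3],[0,-1.05,0,0,7,0,-0.3],[0,-1.05,0,0,7,0,-0.3],[0,-1.05,0,0,7,0,-0.3],[0,-1.05,0,0,7,0,-0.3],[0,-1.05,0,0,7,0,-0.3],[0,-1.05,0,0,7,0,-0.3]]}}

```text
t: 2.2
ee_pos: [0.4572, 0.0004, 0.3345]
tcp_rot: [-90.0, -0.0, 95.5]
wrist_force: [-0.1, 0.3, 0.1]
width: 0.0299
```

```bash
cat >> h.py <<'E'
def goal(p,yaw):  # jog numbers from the present pose
    s=r.read_state();R=Ro.from_euler('xyz',s['tcp_rot'],degrees=True)
    G=Ro.from_euler('xyz',[-90,0,yaw],degrees=True)
    print('goal',p,yaw,'rot',(R.inv()*G).as_rotvec().round(3),'cm',(R.inv().apply(np.array(p)-s['ee_pos'])*100).round(2))
E
python3 - <<'E'
from h import *
s=r.read_state();print(s['ee_pos'],s['tcp_rot'],s['wrist_force'],s['q'].round(1) if hasattr(s['q'],'round') else s['q'])
t=r.grab_frame('top')[150:240,195:325];f=r.grab_frame('scene')[150:230,205:305]
c=np.zeros((600,800,3),np.uint8)
a=cv2.resize(t,(520,360));b=cv2.resize(f,(300,240));c[:360,:520]=a;c[360:,:300]=b;cv2.imwrite('pics/hov.png',c)
print(proj('top',s['ee_pos']-np.array([0,0,.17])),proj('scene',s['ee_pos']-np.array([0,0,.17])))
E
```

```text
[4.57210495e-01 3.97323681e-04 3.34510216e-01] [-8.99824652e+01 -1.65052274e-03  9.54823188e+01] [-0.14431764  0.32619654  0.06642211] [-16.4 -19.7 -25.5  84.2  -0.  -21.9]
[252.61658124 199.06241576] [257.71527091 169.82162434]
```

View pics/hov.png

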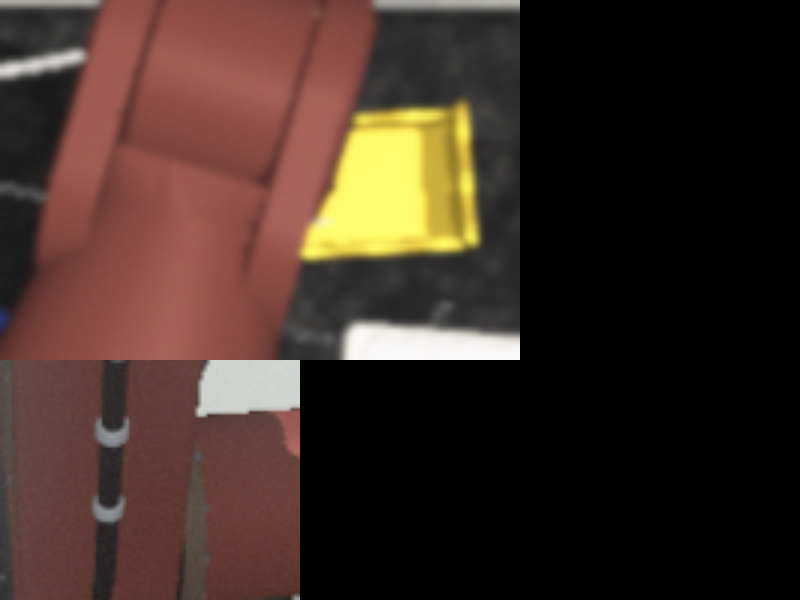

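Both views are blocked by the arm, so I'll go by feel. I'll lower the jaws so they straddle the knob.

>>> {"op": "jog_arm", "data": {"motion": [[0,0,0,0,0.7,0,-0.3],[0,0,0,0,1.4,0,-0.3],[0,0,0,0,1.8,0,-0.3],[0,0,0,0,2.2,0,-0.3],[0,0,0,0,2.4,0,-0.3]]}}

```text
t: 2.8
ee_pos: [0.4571, 0.0004, 0.3101]
tcp_rot: [-90.0, -0.0, 95.7]
wrist_force: [-0.3, 0.4, -0.1]
width: 0.0296
```

>>> {"op": "jog_arm", "data": {"motion": [[0,0,0,0,0.4,0,-0.3],[0,0,0,0,0.8,0,-0.3],[0,0,0,0,1.2,0,-0.3],[0,0,0,0,1.5,0,-0.3],[0,0,0,0,1.5,0,-0.3]]}}

```text
t: 3.3
ee_pos: [0.4571, 0.0004, 0.2952]
tcp_rot: [-90.0, -0.0, 95.7]
wrist_force: [-0.2, 0.5, -0.1]
width: 0.03
```

```bash
cat >> h.py <<'E'
P=np.array([.506,.003,0]);
def arc(phis,rad=.049,jaw=-.48,z=None,yoff=np.degrees(0.0)):
    s=r.read_state();R=Ro.from_euler('xyz',s['tcp_rot'],degrees=True);rows=[]
    for f in phis:
        p=P+rad*np.array([-np.cos(f),-np.sin(f),0]);p[2]=s['ee_pos'][2] if z is None else z
        G=Ro.from_euler('xyz',[-90,0,90+np.degrees(f)],degrees=True)
        rows.append([*(float(x) for x in (R.inv()*G).as_rotvec().round(2)),*(float(x) for x in (R.inv().apply(p-s['ee_pos'])*100).round(1)),jaw])
    print(rows)
E
python3 -c "
from h import *
arc(np.arange(.15,.99,.1))"
```

```text
[[-0.0, -0.05, 0.0, -0.5, -0.0, 0.0, -0.48], [-0.0, -0.15, 0.0, -1.0, -0.0, -0.0, -0.48], [-0.0, -0.25, 0.0, -1.4, -0.0, -0.1, -0.48], [-0.0, -0.35, 0.0, -1.9, -0.0, -0.3, -0.48], [-0.0, -0.45, 0.0, -2.4, -0.0, -0.5, -0.48], [-0.0, -0.55, 0.0, -2.8, -0.0, -0.7, -0.48], [-0.0, -0.65, 0.0, -3.2, -0.0, -1.0, -0.48], [-0.0, -0.75, 0.0, -3.6, -0.0, -1.3, -0.48], [-0.0, -0.85, 0.0, -3.9, -0.0, -1.7, -0.48]]
```

>>> {"op": "jog_arm", "data": {"motion": [[0,0,0,0,0,0,-0.48],[0,-0.05,0,-0.5,0,0,-0.48],[0,-0.15,0,-1.0,0,0,-0.48],[0,-0.25,0,-1.4,0,-0.1,-0.48],[0,-0.35,0,-1.9,0,-0.3,-0.48],[0,-0.45,0,-2.4,0,-0.5,-0.48],[0,-0.55,0,-2.8,0,-0.7,-0.48],[0,-0.65,0,-3.2,0,-1.0,-0.48],[0,-0.75,0,-3.6,0,-1.3,-0.48],[0,-0.85,0,-3.9,0,-1.7,-0.48]]}}

```text
t: 4.3
ee_pos: [0.4781, -0.0369, 0.2958]
tcp_rot: [-90.0, -0.0, 144.7]
wrist_force: [-2.1, 0.5, 0.5]
width: 0.0225
```

```bash
python3 -c "
from h import *
s=r.read_state();print(s['ee_pos'],s['tcp_rot'],s['wrist_force'],s['wrist_torque'],s['width'])
arc(np.arange(1.02,1.76,.1))"
```

```text
[ 0.47809728 -0.03685531  0.29584119] [-8.99888758e+01 -1.60568636e-02  1.44677753e+02] [-2.11344883  0.50149819  0.47500238] [0.05900951 0.4223032  0.02046026] 0.02247947354889084
[[-0.0, -0.07, 0.0, -0.3, -0.0, 0.0, -0.48], [-0.0, -0.17, 0.0, -0.8, -0.0, -0.0, -0.48], [-0.0, -0.27, 0.0, -1.3, -0.0, -0.1, -0.48], [-0.0, -0.37, 0.0, -1.7, -0.0, -0.3, -0.48], [-0.0, -0.47, 0.0, -2.2, -0.0, -0.5, -0.48], [-0.0, -0.57, 0.0, -2.6, -0.0, -0.7, -0.48], [-0.0, -0.67, 0.0, -3.0, -0.0, -1.0, -0.48], [-0.0, -0.77, 0.0, -3.4, -0.0, -1.3, -0.48]]
```

>>> {"op": "jog_arm", "data": {"motion": [[0,-0.07,0,-0.3,0,0,-0.48],[0,-0.17,0,-0.8,0,0,-0.48],[0,-0.27,0,-1.3,0,-0.1,-0.48],[0,-0.37,0,-1.7,0,-0.3,-0.48],[0,-0.47,0,-2.2,0,-0.5,-0.48],[0,-0.57,0,-2.6,0,-0.7,-0.48],[0,-0.67,0,-3.0,0,-1.0,-0.48],[0,-0.77,0,-3.4,0,-1.3,-0.48],[0,-0.77,0,-3.4,0,-1.3,-0.48],[0,-0.77,0,-3.4,0,-1.3,-0.48]]}}

```text
t: 5.3
ee_pos: [0.5133, -0.0459, 0.2958]
tcp_rot: [-90.0, 0.0, -171.6]
wrist_force: [-0.5, -0.6, -1.3]
width: 0.0223
```

>>> {"op": "jog_arm", "data": {"motion": [[0,0,0,0,-3,0,-0.48],[0,0,0,0,-7,0,-0.48],[0,0,0,0,-11,0,-0.48],[0,0.11,0,0.7,-11,5,-1],[0,0.11,0,1.4,-11,10,-1],[0,0.11,0,2.0,-11,14,-1],[0,0.11,0,2.6,-11,17.8,-1],[0,0.11,0,2.6,-11,17.8,-1],[0,0.11,0,2.6,-11,17.8,-1],[0,0.11,0,2.6,-11,17.8,-1]]}}

```text
t: 6.3
ee_pos: [0.5141, -0.2251, 0.4059]
tcp_rot: [-90.0, 0.0, -177.8]
wrist_force: [-0.1, 0.6, -0.0]
width: -0.0
```

Run:
```python
from h import *
s=r.read_state();print(s['ee_pos'],s['tcp_rot'],s['width'])
t0=r.grab_frame('top');f0=r.grab_frame('scene');cv2.imwrite('pics/t1.png',t0);cv2.imwrite('pics/f1.png',f0)
tip=s['ee_pos']-np.array([0,0,.173]);print(proj('top',tip),proj('scene',tip))
c=np.zeros((600,800,3),np.uint8)
c[:300,:660]=cv2.resize(t0[172:222,212:322],(660,300),interpolation=cv2.INTER_CUBIC)
c[300:,:560]=cv2.resize(f0[130:230,215:402],(560,300),interpolation=cv2.INTER_CUBIC);cv2.imwrite('pics/v1.png',c)
```

```text
[ 0.51405604 -0.22509241  0.4058865 ] [-9.00036346e+01  8.73076974e-03 -1.77779662e+02] -2.8082933026303902e-05
[340.54170683 174.2307216 ] [308.82060975 133.41085494]
```

View pics/v1.png

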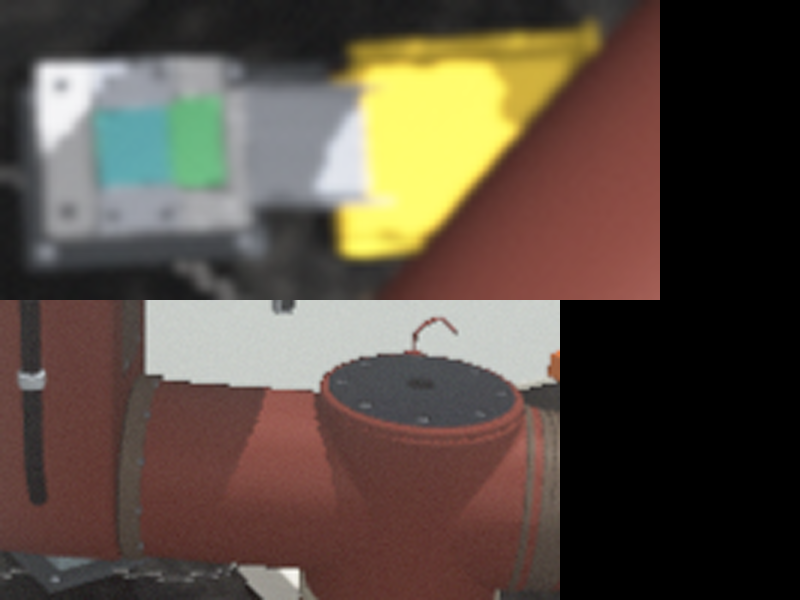

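The gate now lies along the chute's +x side (crop (240–330, 75)), so the ledge is clear. The scene view shows the shut fingertips at about (309,133), within 2 px of prediction. I'll measure the tip's silhouette and the coupon again.

Run:
```python
from h import *
f=cv2.cvtColor(cv2.imread('pics/f1.png'),cv2.COLOR_BGR2GRAY);print(f[104:138:2,294:326])
s=r.read_state();tip=s['ee_pos']-np.array([0,0,.173])
K,R,t=cam('scene');print('px/m',K[0,0]/(R@tip+t)[2])
tp=cv2.imread('pics/t1.png');h=cv2.cvtColor(tp,cv2.COLOR_BGR2HSV)
m=cv2.inRange(h,(45,60,60),(105,255,255));o=np.zeros_like(m);o[180:210,220:256]=m[180:210,220:256]
y,x=np.nonzero(o);w=np.array([onplane('top',p,.113)[:2] for p in np.c_[x,y]],np.float32)*1000
print(cv2.minAreaRect(w),w.mean(0))
for lo,hi in((30,45),(45,60)):
    q=w[(w[:,1]>lo)&(w[:,1]<hi)];print(lo,q[:,0].min(),q[:,0].max(),q.mean(0))
g=cv2.cvtColor(tp,cv2.COLOR_BGR2GRAY);print(g[178:190,248:270])
# blue-mask column sums for subpixel edges
hs=h[184:206,224:254].astype(int);print((hs[10,:,1]));print(hs[:,8,1]);print(hs[:,20,1])
```

```text
[[204 203 203 171  71  69  76  84  81  69  68  70  70  70  66  67  67  68
   67  71  70  78  81  82  81  73 137 202 206 204 205 204]
 [203 203 203 172  67  71  75  85  83  69  68  72  70  67  70  70  69  69
   67  69  69  73  77  98 110  82 136 202 205 204 203 204]
 [205 203 203 201 172  67  69  72  76  73  64  72  71  65  69  70  69  69
   71  64  69  68  73 102 141 165 193 203 204 203 204 204]
 [205 200 203 207 181 113  67  68  71  71  71  71  70  66  70  70  69  70
   70  71  69  70  79  84 108 141 161 197 203 204 202 202]
 [207 204 205 204 205 168  67  71  73  71  66  70  70  67  72  70  71  68
   67  71  68  73  78  76  80  91 119 130 112  91 141 202]
 [204 203 205 205 204 204 171  70  72  69  68  68  72  67  70  71  69  71
   70  69  71  78  71  69  69  75  85  94  84  98 162 203]
 [206 204 205 205 205 203 183 111  71  69  66  69  70  66  70  70  69  73
   69  74  68  70  67  70  69  78  84  81  94 160 202 202]
 [205 203 205 204 203 205 203 172  68  71  67  67  71  70  68  71  69  70
   71  69  69  71  73  69  69  72  99 157 204 205 204 205]
 [204 202 206 203 204 205 204 204 20
[... 2121 characters left out ...]
 82
   89 104 121 135]
 [150 133 121 118 118 117 114 110 110 106 106 107 108 108 106 105 107 109
  113 120 128 136]
 [153 145 147 148 145 137 131 129 127 126 126 127 127 126 126 126 125 125
  126 126 127 128]
 [158 155 160 163 155 145 139 138 138 137 137 137 137 136 137 136 135 135
  134 134 134 133]
 [157 157 163 164 156 147 142 141 141 141 142 141 141 141 140 139 139 139
  139 138 138 140]]
[  4   8  13  41  84 107 115 118 116 116 115 115 116 115 111 111 110 111
 109 110 110 108 108 104  82  38   8   6   9  15]
[ 19  19  17  20  23  39  80 111 116 116 116 116 116 118 116 115 115 109
  81  41  22  20]
[  5   6   6  23  66 100 109 109 109 109 110 108 108 108 106 106 106 104
  92  46   8   6]
```

The shut tip is about 17×22 mm, so it fits the 37 mm opening. I'll move to hover above the press point.

Run:
```python
from h import *
c=onplane('top',(237.98,195.7),.113);print(c)
u=np.array([-np.sin(np.radians(2.5)),np.cos(np.radians(2.5)),0])
p=c+.0145*u;print(p);p[2]=.405;goal(p,-177.5)
```

```text
[0.47231526 0.04235487 0.113     ]
[0.47168278 0.05684107 0.113     ]
goal [0.47168278 0.05684107 0.405     ] -177.5 rot [-0.    -0.004 -0.   ] cm [  3.12   0.09 -28.3 ]
```

>>> {"op": "jog_arm", "data": {"motion": [[0,0,0,0.6,0,-5,-1],[0,0,0,1.2,0,-10,-1],[0,0,0,1.8,0,-15,-1],[0,0,0,2.4,0,-20,-1],[0,0,0,3.0,0,-25,-1],[0,0,0,3.1,0,-28.2,-1],[0,0,0,3.1,2,-28.2,-1],[0,0,0,3.1,5,-28.2,-1],[0,0,0,3.1,8,-28.2,-1],[0,0,0,3.1,9.5,-28.2,-1],[0,0,0,3.1,9.8,-28.2,-1],[0,0,0,3.1,9.8,-28.2,-1]]}}

```text
t: 7.6
ee_pos: [0.472, 0.0549, 0.3083]
tcp_rot: [-90.0, 0.0, -177.7]
wrist_force: [0.3, 0.1, 0.1]
width: -0.0003
```

>>> {"op": "jog_arm", "data": {"motion": [[0,0,0,0,0.3,0,-1],[0,0,0,0,0.6,0,-1],[0,0,0,0,0.9,0,-1],[0,0,0,0,1.2,0,-1],[0,0,0,0,1.4,0,-1],[0,0,0,0,1.5,0,-1],[0,0,0,0,1.6,0,-1],[0,0,0,0,1.6,0,-1]]}}

```text
t: 8.4
ee_pos: [0.472, 0.0548, 0.2916]
tcp_rot: [-90.0, -0.0, -177.7]
wrist_force: [-0.4, -0.3, -0.1]
width: 0.0003
```

>>> {"op": "jog_arm", "data": {"motion": [[0,0,0,0,0.1,0,-1],[0,0,0,0,0.2,0,-1],[0,0,0,0,0.3,0,-1]]}}

```text
t: 8.7
ee_pos: [0.472, 0.0547, 0.2886]
tcp_rot: [-90.0, 0.0, -177.7]
wrist_force: [0.0, -0.1, -0.2]
width: 0.0
```

>>> {"op": "jog_arm", "data": {"motion": [[0,0,0,0,0.1,0,-1],[0,0,0,0,0.15,0,-1]]}}

```text
t: 8.9
ee_pos: [0.472, 0.0547, 0.287]
tcp_rot: [-90.0, -0.0, -177.7]
wrist_force: [-0.5, 0.4, -0.2]
width: 0.0003
```

>>> {"op": "jog_arm", "data": {"motion": [[0,0,0,0,0.05,0,-1],[0,0,0,0,0.05,0,-1]]}}

```text
t: 9.1
ee_pos: [0.472, 0.0547, 0.2867]
tcp_rot: [-90.0, 0.0, -177.7]
wrist_force: [-0.3, 0.5, -0.3]
width: 0.0001
```

>>> {"op": "jog_arm", "data": {"motion": [[0,0,0,0,0.05,0,-1],[0,0,0,0,0.05,0,-1]]}}

```text
t: 9.3
ee_pos: [0.4721, 0.0547, 0.2866]
tcp_rot: [-90.0, 0.0, -177.7]
wrist_force: [-0.9, 0.3, 4.6]
width: 0.0001
```

Contact came at tip z ≈ 0.1136 with 4.6 N, which matches the glass at 0.113. I'll increase the pressure gently.

>>> {"op": "jog_arm", "data": {"motion": [[0,0,0,0,0.03,0,-1],[0,0,0,0,0.03,0,-1]]}}

```text
t: 9.5
ee_pos: [0.4722, 0.0547, 0.2866]
tcp_rot: [-90.0, 0.1, -177.7]
wrist_force: [-0.9, -0.2, 6.5]
width: -0.0002
```

>>> {"op": "jog_arm", "data": {"motion": [[0,0,0,0,0.03,0,-1],[0,0,0,0,0.06,0,-1],[0,0,0,0,0.06,0,-1]]}}

```text
t: 9.8
ee_pos: [0.4723, 0.0547, 0.2863]
tcp_rot: [-90.0, 0.1, -177.7]
wrist_force: [-1.8, 0.6, 9.5]
width: -0.0
```

>>> {"op": "jog_arm", "data": {"motion": [[0,0,0,0,0,0.1,-1],[0,0,0,0,0,0.2,-1],[0,0,0,0,0,0.3,-1],[0,0,0,0,0,0.4,-1]]}}

```text
t: 10.2
ee_pos: [0.4727, 0.0508, 0.2864]
tcp_rot: [-90.0, 0.1, -177.7]
wrist_force: [-0.4, 2.4, 8.2]
width: -0.0002
```

>>> {"op": "jog_arm", "data": {"motion": [[0,0,0,0,0.03,0.1,-1],[0,0,0,0,0.03,0.2,-1],[0,0,0,0,0.03,0.3,-1],[0,0,0,0,0.03,0.4,-1]]}}

```text
t: 10.6
ee_pos: [0.4729, 0.0468, 0.2863]
tcp_rot: [-90.0, 0.2, -177.7]
wrist_force: [-0.4, 1.7, 8.4]
width: 0.0001
```

>>> {"op": "jog_arm", "data": {"motion": [[0,0,0,0,0.03,0.1,-1],[0,0,0,0,0.03,0.2,-1],[0,0,0,0,0.03,0.3,-1],[0,0,0,0,0.03,0.4,-1],[0,0,0,0,0.03,0.5,-1],[0,0,0,0,0.03,0.6,-1]]}}

```text
t: 11.2
ee_pos: [0.4732, 0.0408, 0.2863]
tcp_rot: [-90.0, 0.2, -177.7]
wrist_force: [-0.9, 2.8, 10.7]
width: 0.0001
```

>>> {"op": "jog_arm", "data": {"motion": [[0,0,0,0,0,0.1,-1],[0,0,0,0,0,0.2,-1],[0,0,0,0,0,0.3,-1],[0,0,0,0,0,0.4,-1],[0,0,0,0,0,0.5,-1],[0,0,0,0,0,0.6,-1]]}}

```text
t: 11.8
ee_pos: [0.4735, 0.0348, 0.2863]
tcp_rot: [-90.0, 0.2, -177.7]
wrist_force: [0.7, 2.8, 11.2]
width: 0.0001
```

>>> {"op": "jog_arm", "data": {"motion": [[0,0,0,0,0,0.1,-1],[0,0,0,0,0,0.2,-1],[0,0,0,0,0,0.3,-1],[0,0,0,0,0,0.4,-1],[0,0,0,0,0,0.5,-1]]}}

```text
t: 12.3
ee_pos: [0.4737, 0.0298, 0.2863]
tcp_rot: [-90.0, 0.2, -177.7]
wrist_force: [-0.6, 2.4, 10.4]
width: 0.0002
```

>>> {"op": "jog_arm", "data": {"motion": [[0,0,0,0,0,0.1,-1],[0,0,0,0,0,0.2,-1],[0,0,0,0,0,0.3,-1],[0,0,0,0,0,0.4,-1],[0,0,0,0,0,0.5,-1]]}}

```text
t: 12.8
ee_pos: [0.4739, 0.0248, 0.2863]
tcp_rot: [-90.0, 0.2, -177.7]
wrist_force: [-0.3, 1.9, 11.6]
width: 0.0001
```

>>> {"op": "jog_arm", "data": {"motion": [[0,0,0,0,0,0.1,-1],[0,0,0,0,0,0.2,-1],[0,0,0,0,0,0.3,-1],[0,0,0,0,0,0.4,-1]]}}

```text
t: 13.2
ee_pos: [0.474, 0.0208, 0.2863]
tcp_rot: [-90.0, 0.2, -177.7]
wrist_force: [-0.5, 2.2, 11.2]
width: -0.0002
```

>>> {"op": "jog_arm", "data": {"motion": [[0,0,0,0,-0.02,0.1,-1],[0,0,0,0,-0.02,0.2,-1],[0,0,0,0,-0.02,0.3,-1],[0,0,0,0,-0.02,0.4,-1]]}}

```text
t: 13.6
ee_pos: [0.4741, 0.0168, 0.2863]
tcp_rot: [-90.0, 0.2, -177.7]
wrist_force: [0.4, 2.0, 10.3]
width: 0.0001
```

>>> {"op": "jog_arm", "data": {"motion": [[0,0,0,0,0,0.1,-1],[0,0,0,0,0,0.2,-1],[0,0,0,0,0,0.3,-1],[0,0,0,0,0,0.4,-1]]}}

```text
t: 14.0
ee_pos: [0.4743, 0.0128, 0.2864]
tcp_rot: [-90.0, 0.2, -177.7]
wrist_force: [0.6, 2.4, 10.0]
width: -0.0001
```

>>> {"op": "jog_arm", "data": {"motion": [[0,0,0,0,0,0.1,-1],[0,0,0,0,0,0.2,-1],[0,0,0,0,0,0.3,-1],[0,0,0,0,0,0.4,-1]]}}

```text
t: 14.4
ee_pos: [0.4744, 0.0088, 0.2863]
tcp_rot: [-90.0, 0.2, -177.7]
wrist_force: [0.3, 1.8, 9.7]
width: -0.0001
```

>>> {"op": "jog_arm", "data": {"motion": [[0,0,0,0,0,0.1,-1],[0,0,0,0,0,0.2,-1],[0,0,0,0,0,0.3,-1]]}}

```text
t: 14.7
ee_pos: [0.4746, 0.0057, 0.2863]
tcp_rot: [-90.0, 0.2, -177.7]
wrist_force: [-0.4, -0.0, 9.9]
width: -0.0
```

>>> {"op": "jog_arm", "data": {"motion": [[0,0,0,0,0,0.1,-1],[0,0,0,0,0,0.2,-1]]}}

```text
t: 14.9
ee_pos: [0.4746, 0.0036, 0.2862]
tcp_rot: [-90.0, 0.2, -177.7]
wrist_force: [0.2, 0.2, 8.9]
width: -0.0
```

>>> {"op": "jog_arm", "data": {"motion": [[0,0,0,0,-0.5,0,-1],[0,0,0,0,-2,0,-1],[0,0,0,0,-5,0,-1],[0,0,0,0,-9,0,-1],[0,0,0,0,-12,1,-1],[0,0,0,-1,-12,6,-1],[0,0,0,-2,-12,11,-1],[0,0,0,-4,-12,16,-1],[0,0,0,-4,-12,21,-1],[0,0,0,-4,-12,23,-1],[0,0,0,-4,-12,23,-1],[0,0,0,-4,-12,23,-1]]}}

```text
t: 16.1
ee_pos: [0.5229, -0.2246, 0.4052]
tcp_rot: [-90.0, -0.0, -177.8]
wrist_force: [-0.5, -0.1, 0.6]
width: 0.0001
```

Run:
```python
from h import *
s=r.read_state();print(s['t'],s['ee_pos'],s['wrist_force'])
t0=r.grab_frame('top');cv2.imwrite('pics/t2.png',t0)
cv2.imwrite('pics/v2.png',cv2.resize(t0[172:222,212:322],(770,350),interpolation=cv2.INTER_CUBIC))
```

```text
16.1 [ 0.52288432 -0.22459671  0.40522194] [-0.52243938 -0.1082164   0.56301657]
```

View pics/v2.png

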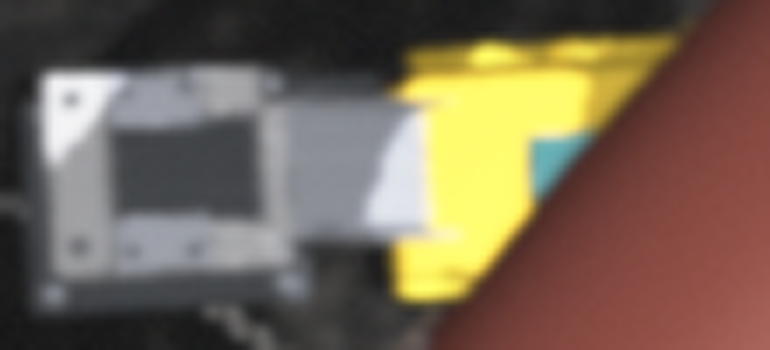

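The stage is empty and the coupon's blue part shows in the bin at crop (560,165), lying flat on the floor. Next I'll go back to straddle the knob.

>>> {"op": "jog_arm", "data": {"motion": [[0,0,0,0.2,0,-5,-0.2],[0,0,0,0.4,0,-10,-0.2],[0,0,0,0.7,0,-15,-0.2],[0,0,0,0.7,0,-17.8,-0.2],[0,0,0,0.7,3,-17.8,-0.2],[0,0,0,0.7,6,-17.8,-0.2],[0,0,0,0.7,8,-17.8,-0.2],[0,0,0,0.7,8.3,-17.8,-0.2],[0,0,0,0.7,8.3,-17.8,-0.2]]}}

```text
t: 17.05
ee_pos: [0.5087, -0.046, 0.3223]
tcp_rot: [-90.0, -0.0, -177.7]
wrist_force: [-1.0, -0.4, -0.3]
width: 0.034
```

>>> {"op": "jog_arm", "data": {"motion": [[0,0,0,0,0.5,0,-0.2],[0,0,0,0,1.0,0,-0.2],[0,0,0,0,1.0,0,-0.2]]}}

```text
t: 17.35
ee_pos: [0.509, -0.0469, 0.3118]
tcp_rot: [-90.0, 0.0, -177.7]
wrist_force: [-0.1, -0.3, -0.0]
width: 0.0343
```

>>> {"op": "jog_arm", "data": {"motion": [[0,0,0,0,0.5,0,-0.2],[0,0,0,0,1.0,0,-0.2],[0,0,0,0,1.6,0,-0.2],[0,0,0,0,1.6,0,-0.48],[0,0,0,0,1.6,0,-0.48]]}}

```text
t: 17.85
ee_pos: [0.5089, -0.0469, 0.2956]
tcp_rot: [-90.0, -0.0, -177.7]
wrist_force: [0.2, 0.3, -0.3]
width: 0.0224
```

```bash
python3 -c "
from h import *
s=r.read_state();print(s['ee_pos'],s['wrist_force'],s['width'])
arc(np.arange(1.55,.6,-.1))"
```

```text
[ 0.50894304 -0.04685784  0.29562582] [ 0.23177427  0.28474184 -0.26316002] 0.02240023521848554
[[0.0, 0.06, 0.0, 0.4, 0.0, -0.1, -0.48], [0.0, 0.16, 0.0, 0.9, 0.0, -0.2, -0.48], [0.0, 0.26, 0.0, 1.4, 0.0, -0.3, -0.48], [0.0, 0.36, 0.0, 1.8, 0.0, -0.4, -0.48], [0.0, 0.46, 0.0, 2.3, 0.0, -0.6, -0.48], [0.0, 0.56, 0.0, 2.7, 0.0, -0.8, -0.48], [-0.0, 0.66, 0.0, 3.1, 0.0, -1.1, -0.48], [-0.0, 0.76, 0.0, 3.5, 0.0, -1.4, -0.48], [-0.0, 0.86, 0.0, 3.8, 0.0, -1.8, -0.48], [-0.0, 0.96, 0.0, 4.1, 0.0, -2.2, -0.48]]
```

>>> {"op": "jog_arm", "data": {"motion": [[0,0.06,0,0.4,0,-0.1,-0.48],[0,0.16,0,0.9,0,-0.2,-0.48],[0,0.26,0,1.4,0,-0.3,-0.48],[0,0.36,0,1.8,0,-0.4,-0.48],[0,0.46,0,2.3,0,-0.6,-0.48],[0,0.56,0,2.7,0,-0.8,-0.48],[0,0.66,0,3.1,0,-1.1,-0.48],[0,0.76,0,3.5,0,-1.4,-0.48],[0,0.86,0,3.8,0,-1.8,-0.48],[0,0.96,0,4.1,0,-2.2,-0.48]]}}

```text
t: 18.85
ee_pos: [0.4672, -0.0267, 0.2963]
tcp_rot: [-90.0, 0.1, 127.0]
wrist_force: [0.3, -2.4, 0.5]
width: 0.0221
```

```bash
python3 -c "
from h import *
s=r.read_state();print(s['ee_pos'],s['wrist_force'],s['width'])
arc(np.arange(.55,-.16,-.1))"
```

```text
[ 0.46724957 -0.02673218  0.29634387] [ 0.27116855 -2.42285533  0.47775687] 0.02212303618046471
[[-0.0, 0.1, -0.0, 0.5, -0.0, -0.0, -0.48], [-0.0, 0.2, -0.0, 1.0, -0.0, -0.1, -0.48], [0.0, 0.3, -0.0, 1.5, -0.0, -0.2, -0.48], [0.0, 0.4, -0.0, 1.9, -0.0, -0.4, -0.48], [0.0, 0.5, -0.0, 2.4, -0.0, -0.6, -0.48], [0.0, 0.6, -0.0, 2.8, -0.0, -0.8, -0.48], [0.0, 0.7, -0.0, 3.2, -0.0, -1.1, -0.48], [0.0, 0.8, -0.0, 3.5, -0.0, -1.5, -0.48]]
```

>>> {"op": "jog_arm", "data": {"motion": [[0,0.1,0,0.5,0,0,-0.48],[0,0.2,0,1.0,0,-0.1,-0.48],[0,0.3,0,1.5,0,-0.2,-0.48],[0,0.4,0,1.9,0,-0.4,-0.48],[0,0.5,0,2.4,0,-0.6,-0.48],[0,0.5,0,2.4,0,-0.6,-0.48]]}}

```text
t: 19.45
ee_pos: [0.4574, -0.0035, 0.2962]
tcp_rot: [-90.0, 0.0, 98.5]
wrist_force: [-0.2, -0.1, 0.2]
width: 0.0222
```

>>> {"op": "jog_arm", "data": {"motion": [[0,0.02,0,0.1,0,0,-0.48],[0,0.04,0,0.2,0,0,-0.48],[0,0.06,0,0.3,0,0,-0.48],[0,0.06,0,0.3,0,0,-0.48]]}}

```text
t: 19.85
ee_pos: [0.4571, -0.0008, 0.296]
tcp_rot: [-90.0, 0.0, 95.1]
wrist_force: [0.3, 0.6, 1.3]
width: 0.022
```

>>> {"op": "jog_arm", "data": {"motion": [[0,0.02,0,0.1,0,0,-0.48],[0,0.04,0,0.2,0,0,-0.48],[0,0.06,0,0.3,0,0,-0.48],[0,0.06,0,0.4,0,0,-0.48]]}}

```text
t: 20.25
ee_pos: [0.4566, 0.0033, 0.2958]
tcp_rot: [-90.0, 0.0, 91.7]
wrist_force: [-0.6, -2.1, 1.0]
width: 0.0227
```

>>> {"op": "jog_arm", "data": {"motion": [[0,0,0,0.1,0,0,-0.48],[0,0,0,0.2,0,0,-0.48]]}}

```text
t: 20.45
ee_pos: [0.4564, 0.0053, 0.2957]
tcp_rot: [-90.0, 0.0, 91.7]
wrist_force: [-1.2, -2.2, 0.1]
width: 0.0224
```

>>> {"op": "jog_arm", "data": {"motion": [[0,0,0,0.1,0,0,-0.48],[0,0,0,0.2,0,0,-0.48]]}}

```text
t: 20.65
ee_pos: [0.4564, 0.0073, 0.2957]
tcp_rot: [-90.0, -0.0, 91.7]
wrist_force: [-2.1, -1.4, -1.1]
width: 0.022
```

>>> {"op": "jog_arm", "data": {"motion": [[0,0,0,0.1,0,0,-0.48],[0,0,0,0.1,0,0,-0.48]]}}

```text
t: 20.85
ee_pos: [0.4565, 0.0083, 0.2958]
tcp_rot: [-90.0, -0.0, 91.7]
wrist_force: [-0.7, 0.9, -0.4]
width: 0.0223
```

>>> {"op": "jog_arm", "data": {"motion": [[0,0,0,0.1,0,0,-0.48],[0,0,0,0.2,0,0,-0.48]]}}

```text
t: 21.05
ee_pos: [0.4565, 0.0095, 0.2959]
tcp_rot: [-90.0, 0.2, 91.7]
wrist_force: [-1.7, -11.5, -0.9]
width: 0.0219
```

>>> {"op": "jog_arm", "data": {"motion": [[0,0,0,0.1,0,0,-0.48],[0,0,0,0.1,0,0,-0.48]]}}

```text
t: 21.25
ee_pos: [0.4565, 0.01, 0.2959]
tcp_rot: [-90.0, 0.3, 91.7]
wrist_force: [-1.1, -13.6, -1.9]
width: 0.022
```

The force jumped to about 12–14 N, so the gate is on its stop. I'll back off to centre the jaws, widen them and lift away.

>>> {"op": "jog_arm", "data": {"motion": [[0,0,0,-0.3,0,0,-0.48],[0,0,0,-0.55,0,0,-0.3],[0,0,0,-0.55,0,0,-0.2],[0,0,0,-0.55,-0.5,0,-0.2],[0,0,0,-0.55,-3,0,-0.2],[0,0,0,-0.55,-7,0,-0.2],[0,0,0,-0.55,-11,0,-0.2],[0,0,0,-5,-11,0,-0.2],[0,0,0,-10,-11,0,-0.2],[0,0,0,-15,-11,0,-0.2],[0,0,0,-20,-11,0,-0.2],[0,0,0,-25,-11,0,-0.2]]}}

```text
t: 22.45
ee_pos: [0.4637, -0.2405, 0.4065]
tcp_rot: [-90.1, 0.0, 91.7]
wrist_force: [1.2, -0.5, 1.3]
width: 0.0342
```

>>> {"op": "jog_arm", "data": {"motion": [[0,0,0,-5,0,3,-0.2],[0,0,0,-10,0,5,-0.2],[0,0,0,-13,0,5,-0.2],[0,0,0,-13,0,5,-0.2],[0,0,0,-13,0,5,-0.2]]}}

```text
t: 22.95
ee_pos: [0.4177, -0.3707, 0.4058]
tcp_rot: [-90.0, -0.0, 91.6]
wrist_force: [0.2, 0.3, -0.3]
width: 0.0342
```

Run:
```python
from h import *
s=r.read_state();print(s['t'],s['ee_pos'],s['dq'],s['wrist_force'])
t0=r.grab_frame('top');cv2.imwrite('pics/t3.png',t0)
c=np.zeros((600,770,3),np.uint8);c[:350]=cv2.resize(t0[172:222,212:322],(770,350),interpolation=cv2.INTER_CUBIC)
c[350:,:333]=cv2.resize(t0,(333,250));cv2.imwrite('pics/v3.png',c)
```

```text
22.95 [ 0.41765448 -0.37067911  0.40582346] [ 2.08583672 -1.61858349 -0.99634527  0.30285096  0.04401032  0.25560893] [ 0.2142698   0.29759165 -0.27547961]
```

View pics/v3.png

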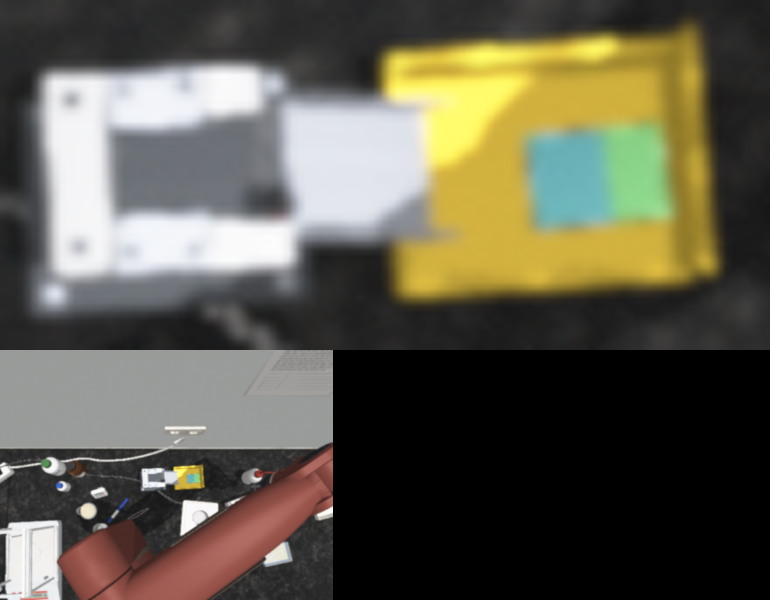

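The coupon lies flat in the bin at crop (600,177). The gate is back across the ledge with the knob at (268,200). The hand is clear.

>>> {"op": "jog_arm", "data": {"motion": [[0,0,0,0,0,0,-0.2],[0,0,0,0,0,0,-0.2],[0,0,0,0,0,0,-0.2]]}}

```text
t: 23.3
ee_pos: [0.4183, -0.3693, 0.4062]
tcp_rot: [-90.0, 0.0, 91.8]
wrist_force: [0.2, -0.3, 0.5]
width: 0.0342
```

```bash
python3 -c "
from plant import r
print(r.sign_off())"
```

```text
the job is handed in; nothing more can be done
None
```

The job is handed in at t ≈ 23 s: the coupon is in the yellow bin and the gate is shut again. No verdict was reported, so this rests on my own checks.

**What I did:**
- **Gate open:** I swung the gate to about 1.6 rad with the jaws loosely around the knob.
- **Coupon:** I felt the glass at 10 mm/s or slower, at tip height 0.1136 m against the expected 0.113 m. I then slid the coupon about 51 mm, and the readings stayed at 8–12 N.
- **Gate shut:** I swung it back until it met its stop, where the force rose to about 12–14 N, then backed off and lifted clear.

**Last checks:**
- **Final top view:** it shows the coupon flat in the bin, the gate across the ledge and the hand clear.
- **Neighbours:** in that view the timer and both bottles looked where they were, but I did not measure them.
- **Gate angle:** I judged it only from the stop force and the picture. The camera put the knob about 3 mm from where the jaw contact did.

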